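Unload the block heater into the cooling rack in run order

ROBOT

A 7-joint arm with a two-finger parallel gripper is mounted at the origin on a cart in front of the work surface, level with it; the furniture and walls round the work are solid. World frame = base frame: x ahead of the robot, y to its left, z up, the work surface at z = 0. Lengths are in mm, angles in rad, forces in N, time in s.
With the tool pointing down it reaches from about 425 to 925 mm from the base axis. Payload 6.8 kg.
Tool frame: the origin (TCP) lies at the very end of the fingers, on their centre line; the grasp point (between the pads) lies 19 mm behind it; z points along the fingers, y is the line along which they close (so a half turn about z gives the same grasp; the last joint's range is limited). The gripper opens to 88 mm and grips with 3 to 60 N. Pads are 20 mm wide; open, the fingers measure 115 mm over their backs; the gripper's body (75 mm by 178 mm) begins 61 mm behind the grasp point.
Start: joints at [-1.381, 0.477, 0.022, 1.555, -0.011, 1.109, -0.083], TCP at [198.053, 645.308, 222.664] pointing down, gripper open.
Joint ranges: [-2.96, 2.96], [-0.34, 2.1], [-1.41, 1.46], [0.24, 2.44], [-1.37, 4.51], [0.17, 1.92], [-2.96, 2.96]. Speed limits (rad/s): [2.39, 2.39, 3.14, 3.14, 3.14, 3.14, 3.14].

INTERFACE

Orientations are given as [roll, pitch, yaw] about the fixed x, y, z axes, in that order (R = Rz(yaw) Ry(pitch) Rx(roll)).
In Python, from bench import * gives the robot as it stands.
- The arm moves only by the tool arm_command, never from a script. Its argument "plan" is a list of rows, each a list of 3 entries, a list of its own where there are three numbers: the shift along the tool's x, y, z scaled (see below), then the turn about the tool's z scaled (see below), then the finger opening in mm, from 0 to 87.8. In form: [[[dx, dy, dz], roll, gripper], ...]. A call has 1 to 8 rows; each row shifts and turns the commanded pose from where the row before left it, along the tool's axes as they then stand; what a row does not reach is not made up. The controller multiplies each number of a shift by 8 cm and each number of a turn by 60 degrees. A row lasts 1/12 s, in which the tool goes at most 41.7 mm and 7.16 degrees, less where a joint would pass 70% of its speed; a pose out of reach is approached as far as the arm can. A call with a number of a shift or a turn outside -1 to 1 is refused whole. A call with a gripper value outside its range is refused whole. The fingers move at their own pace and stop on an object; "squeeze" is the grip in N (left out, the last holds). Time passes only in rows, so rows that do not move let the fingers close. It gives the time, the measured TCP pose, the force, the opening and the grip force at its end, in the units of the state.
- observe(): the state, without advancing time (a new reading comes with each control period).
- capture(name): name is "scene" or "top"; returns the picture (420x560x3 uint8, red, green, blue); there is no depth.
- get_calibration(name): a dict with "fx", "fy", "cx", "cy" (pixels), "rvec" (rotation vector, rad) and "tvec" (3), from world to camera coordinates, as OpenCV has them. Camera axes: x right, y down, z forward; pixel columns grow to the right and rows downward; lengths in mm; the calibration is good to about 2 mm. A picture is of the moment at which its call begins. get_calibration takes no time and is no camera call.
- close_job(): hands the job in; it is judged then, once.
The state is a dict: "clock": time; "joint_pos": joint angles; "qvel": joint speeds; "effort": joint torques, N m; "position": TCP position; "orientation": TCP orientation; "ft_force": force on the tool from outside, world axes, zero at the start; "moment": the same for the moment, N m; "width": finger opening in mm; "grip_force": force on a finger pad.
Only numpy, scipy, OpenCV 4.12 (cv2) and the standard library are available. Lean on these libraries where they do the work, as an engineer would, in place of code of your own. Each camera call takes 0.05 s, during which the arm holds its last target. There are 200 camera calls.

TASK

The timed incubation is over: move the four tubes from the block heater to the cooling rack in run order, first in, first out. Begin with the tube next to the heater's control panel and put it in the place next to the rack's carrying handle, then work along the heater and fill the next three places of the rack in the same order, finishing each tube before the next. Lower every tube gently to the bottom of its place without dropping it in, and leave all four standing there released.

Things in the scene. Friction and masses are not known exactly. Their poses are not given: they have to be found in the camera images.
- tube_slim: capped glass tube, 106 mm tall, body 16 mm across with a rounded foot, slim smooth off-white cap 18 mm across over its top 19 mm; loose, about 25 g. Origin: bottom of the tube on its axis; z along the tube towards the cap. At the start it stands in the front bore of block_1, its bottom 10 mm above the block's underside.
- tube_wide_cap: clear plastic tube with a flat bottom, 118 mm tall (the tallest), body 16 mm across, ribbed white screw cap 23 mm across over its top 15 mm (the widest cap); loose, about 25 g. Origin: bottom of the tube on its axis; z along the tube towards the cap. At the start it stands in the front bore of block_2, its bottom 10 mm above the block's underside.
- tube_metal_cap: brown glass tube, 98 mm tall, body 16 mm across with a rounded foot, long bright steel slip-on cap 19 mm across over its top 36 mm; loose, about 30 g. Origin: bottom of the tube on its axis; z along the tube towards the cap. At the start it stands in the front bore of block_3, its bottom 10 mm above the block's underside.
- tube_short: brown glass tube, 87 mm tall (the shortest), body 16 mm across with a rounded foot, dark rubber stopper that widens to 22 mm at the top and shows over the top 17 mm; loose, about 25 g. Origin: bottom of the tube on its axis; z along the tube towards the cap. At the start it stands in the front bore of block_4, its bottom 10 mm above the block's underside.
- block_1: one of four identical aluminium heating blocks fixed in the heater, 78 x 44 x 50 mm (x, y, z), its place in the row differs between starts; two bores 17.6 mm wide, 40 mm deep, at x = -18 (front) and +18 mm (rear, empty). The front bore holds tube_slim at the start. Origin: centre of its underside, 20 mm above the worktop; axes as the heater's.
- block_2: one of four identical aluminium heating blocks fixed in the heater, 78 x 44 x 50 mm (x, y, z), its place in the row differs between starts; two bores 17.6 mm wide, 40 mm deep, at x = -18 (front) and +18 mm (rear, empty). The front bore holds tube_wide_cap at the start. Origin: centre of its underside, 20 mm above the worktop; axes as the heater's.
- block_3: one of four identical aluminium heating blocks fixed in the heater, 78 x 44 x 50 mm (x, y, z), its place in the row differs between starts; two bores 17.6 mm wide, 40 mm deep, at x = -18 (front) and +18 mm (rear, empty). The front bore holds tube_metal_cap at the start. Origin: centre of its underside, 20 mm above the worktop; axes as the heater's.
- block_4: one of four identical aluminium heating blocks fixed in the heater, 78 x 44 x 50 mm (x, y, z), its place in the row differs between starts; two bores 17.6 mm wide, 40 mm deep, at x = -18 (front) and +18 mm (rear, empty). The front bore holds tube_short at the start. Origin: centre of its underside, 20 mm above the worktop; axes as the heater's.
- heater: white dry block heater, fixed, 104 x 276 x 60 mm, turned up to 0.3 rad, on either side of the bench. Its four blocks stand in a row along its y axis at x = 0: y = +35 (first), -11, -57, -103 mm (fourth). The grey control panel with display and keys (up to 72 mm high) takes up the +y end, next to the first block. Origin: centre of its underside, on the worktop; -x is its front.
- rack: white cooling rack, fixed, 76 x 244 x 58 mm, yaw up to 0.45 rad. Five bores (marked by 1 to 5 dots) along its y axis at x = 0: y = -90 (first), -45, 0, +45, +90 mm (fifth, cold tube 106 mm tall in it), 21.5 mm wide, 4.5 mm chamfer, 48 mm deep: a lowered tube's bottom is 10 mm above the rack's underside. Wire handle at the -y end (y = -142, 73 mm high). Origin: centre of underside, on worktop.
There are look-alikes about, which are no part of the job. What is shaped like the tube_metal_cap but green or red is not meant.

How it is judged:
By the outcome, as a careful person would: the job done as asked, in the order asked, and still so for the second after the job is handed in, with the robot touching nothing.
It also fails if it takes over 104 s, if anything falls off the work surface, if the arm or the gripper's body presses on something with over 40 N, if the wrist force passes 120 N, or if a joint passes its speed limit or range.

## Working session

There is one attempt and no reset: what is moved stays moved. The work goes in short steps, Python scripts to look and compute and a tool call to move; the robot and the scene stay as the last step left them, time stands still between calls to the robot, and variables do not carry over. Pictures are saved under pics/ and viewed, at most 14 in all, crops included, and the job is handed in when it is done.

Besides the shell and the picture viewer there is one more tool, called after "Call:" as name([rows], argument=value, ...), one row to a line, values as JSON. arm_command: Moves the arm, as the interface text tells. Its arguments: {"type":"object","properties":{"plan":{"type":"array","items":{"type":"array"}},"squeeze":{"type":"number"}},"required":["plan"]}

```bash
mkdir -p pics; python3 - <<'E'
from bench import *
import cv2
for n in("scene","top"):
    cv2.imwrite(f"pics/{n}0.png",capture(n)[:,:,::-1]); print(get_calibration(n))
print(observe())
E
```

```text
{'fx': 406.78213028009554, 'fy': 406.78213028009554, 'cx': 275.7191282099707, 'cy': 215.27628762538356, 'rvec': array([ 2.04409613, -0.70190052,  0.35722559]), 'tvec': array([-417.19065387,  178.09895435,  673.85905596])}
{'fx': 520.4308988530295, 'fy': 520.4308988530295, 'cx': 281.3971149276457, 'cy': 202.45877631038553, 'rvec': array([ 2.17689804, -2.18455815,  0.11799814]), 'tvec': array([ -51.18645726,  497.15155222, 1139.60568739])}
{'clock': 0.1, 'joint_pos': array([-1.38106446,  0.47771758,  0.02234674,  1.55629178, -0.01152591,
        1.10931427, -0.08309908]), 'qvel': array([-0.00081538, -0.00146225,  0.00085242, -0.00368386,  0.00147882,
       -0.0002797 ,  0.00025007]), 'effort': array([ 4.80084025e-03, -5.84085846e+01,  1.54028993e+00, -2.73310751e+01,
       -5.41227101e-02,  1.30734185e-02,  8.17290879e-05]), 'position': array([197.92852633, 644.78315314, 221.80460856]), 'orientation': array([-3.13999230e+00,  9.45352274e-05,  2.84376724e+00]), 'ft_force': array([-0.82265359,  0.01305218, -0.07422097]), 'moment': array([ 0.00453709,  0.00191667, -0.05004909]), 'grip_force': 0.0, 'width': 87.89379267221044}
```

View pics/scene0.png

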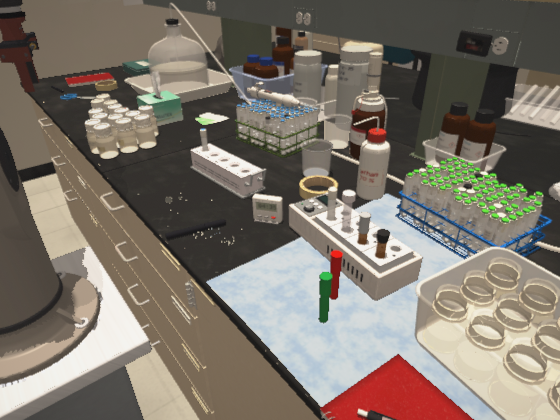

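View pics/top0.png

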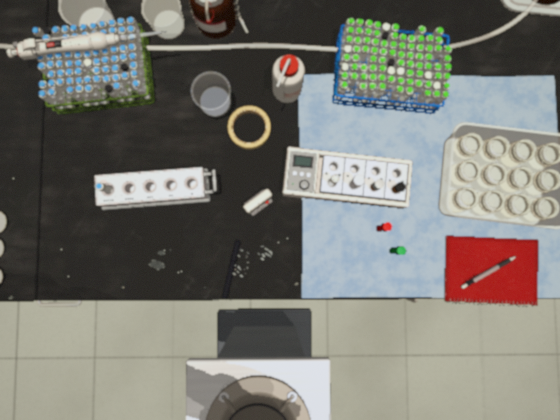

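Scene: heater with panel at (315,205), four tubes at (332,200)–(382,243). Rack at (228,170) with the cold tube at (204,140). Green and red look-alikes stand at (324,300) and (335,275). Top: heater (347,177) with its panel on the left, rack (155,187) with its handle on the right (212,180).

```bash
python3 - <<'E'
import cv2,numpy as np
s=cv2.imread("pics/scene0.png");t=cv2.imread("pics/top0.png")
f=lambda a,k:cv2.resize(a,None,fx=k,fy=k,interpolation=cv2.INTER_CUBIC)
cv2.imwrite("pics/c1.png",np.vstack([f(t[140:215,275:420],5)]))
cv2.imwrite("pics/c2.png",f(t[155:220,85:225],5))
cv2.imwrite("pics/c3.png",f(s[170:300,280:430],4.5))
E
```

```text
(no output)
```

View pics/c1.png

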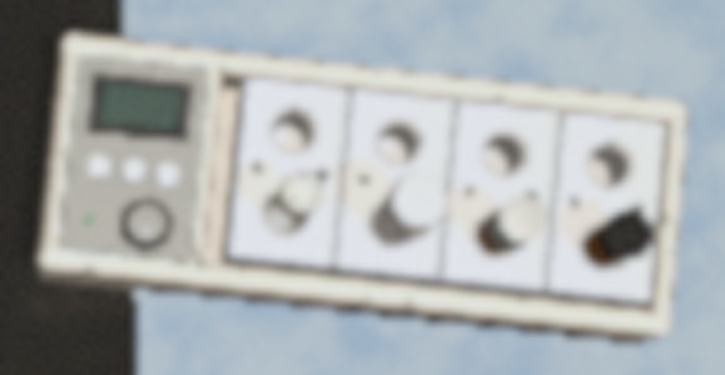

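View pics/c2.png

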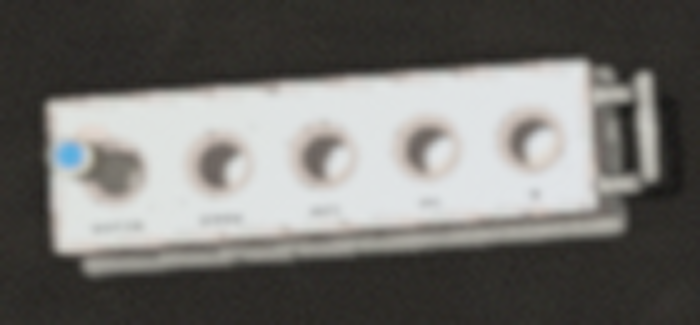

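View pics/c3.png

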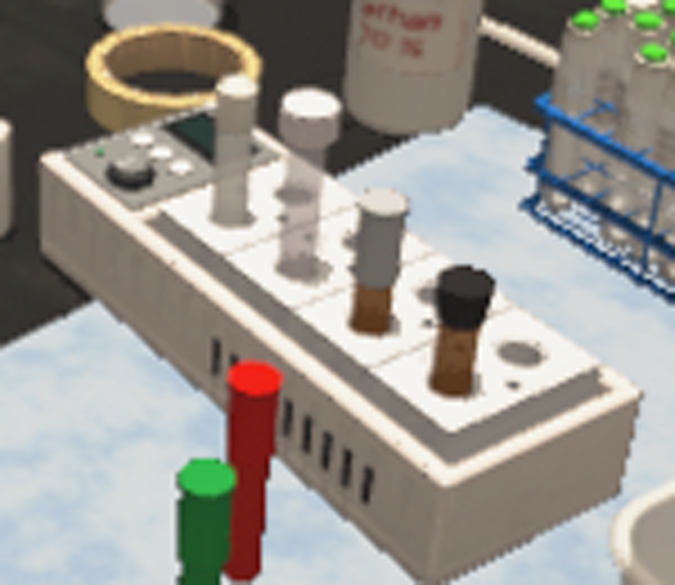

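Heater crop: from the panel (left) the order is slim, wide white cap, steel cap, dark stopper. Cap tops are at crop (303,188), (422,202), (522,215), (632,228). Rack crop: the single-dot bore at (532,140) is next to the handle, and the blue cold tube is at the far end.

The look-alikes are red (335,275) and green (324,300), both standing in front of the heater, and the cold tube in the rack (204,140). I choose the four tubes in the heater's front bores.

```bash
cat > h.py <<'E'
import numpy as np,cv2
from scipy.optimize import least_squares
from bench import *
C={n:get_calibration(n) for n in("scene","top")}
def proj(n,P):
    c=C[n];K=np.array([[c['fx'],0,c['cx']],[0,c['fy'],c['cy']],[0,0,1]])
    return cv2.projectPoints(np.float64(P).reshape(-1,1,3),c['rvec'],c['tvec'],K,None)[0][:,0]
def ray(n,uv,z):
    c=C[n];R=cv2.Rodrigues(c['rvec'])[0];o=-R.T@c['tvec']
    d=R.T@np.array([(uv[0]-c['cx'])/c['fx'],(uv[1]-c['cy'])/c['fy'],1]);return o+d*(z-o[2])/d[2]
def world(p,P):
    P=np.atleast_2d(P);c,s=np.cos(p[2]),np.sin(p[2])
    return np.c_[p[0]+c*P[:,0]-s*P[:,1],p[1]+s*P[:,0]+c*P[:,1],P[:,2]]
def un(uv,k,o): return (np.array(uv)+.5)/k-.5+np.array(o)
def fit(obs,p0):
    def r(p): return np.concatenate([(proj(n,world(p,M))-uv).ravel() for n,M,uv in obs])
    s=least_squares(r,p0,loss='soft_l1');return s.x,s.fun.reshape(-1,2)
E
python3 - <<'E'
from h import *
np.set_printoptions(precision=2,suppress=True)
Y=[35,-11,-57,-103];H=[106,118,98,87]
tops=[[-18,y,30+h] for y,h in zip(Y,H)]
rear=[[18,y,70] for y in Y]
cor=[[39,57,70],[39,-125,70],[-39,-125,70],[-39,57,70]]
ut=un([(243,80),(668,120),(652,303),(228,260),(294,131),(399,143),(505,155),(609,164),(303,188),(422,202),(522,215),(632,228)],5,(275,140))
us=un([(600,372),(450,430),(160,213),(520,353),(236,85),(310,102),(384,203),(466,282)],4.5,(280,170))
Mt=cor+rear+tops; Ms=[cor[1],cor[2],cor[3],rear[3]]+tops
x0=ray("top",(347,177),65);p0=[x0[0],x0[1],-.1]
for o in([("top",Mt,ut)],[("scene",Ms,us)],[("top",Mt,ut),("scene",Ms,us)]):
    p,r=fit(o,p0);print(p);print(r.T)
ur=un([(117,174),(218,165),(322,155),(427,148),(532,140)],5,(85,155))
Mr=[[0,y,58] for y in(90,45,0,-45,-90)]
x0=ray("top",(155,187),58)
p,r=fit([("top",Mr,ur)],[x0[0],x0[1],.06]);print("rack",p);print(r.T);print(proj("scene",world(p,Mr)))
s=cv2.imread("pics/scene0.png")
cv2.imwrite("pics/c4.png",cv2.resize(s[120:205,180:275],None,fx=6,fy=6,interpolation=cv2.INTER_CUBIC))
E
```

```text
[ 550.04 -197.56   -0.1 ]
[[ 0.73 -0.78 -0.27  0.48 -0.22 -0.07 -0.13  0.2   0.12 -0.19  0.57 -0.39]
 [-0.14  0.15 -0.83 -0.54  0.21 -0.1  -0.4  -0.11  0.97 -0.41  0.54  0.82]]
[ 549.81 -200.04   -0.11]
[[ 0.46 -0.14 -0.23  0.03  0.08 -0.01 -0.06 -0.11]
 [-1.43  1.24 -0.93  0.21 -0.16  0.66 -0.47  0.28]]
[ 550.26 -198.34   -0.1 ]
[[ 1.12 -0.4   0.05  0.82  0.15  0.3   0.24  0.56  0.49  0.19  0.94 -0.03
   0.1  -0.13 -0.74 -0.28 -0.46 -0.43 -0.34 -0.27]
 [-0.28  0.14 -0.84 -0.69  0.08 -0.19 -0.46 -0.13  0.83 -0.52  0.47  0.79
  -2.31  0.5  -1.22 -0.56 -0.5   0.23 -1.02 -0.41]]
rack [530.64 233.76   0.08]
[[-0.42  0.25  0.27  0.06 -0.18]
 [-0.11 -0.02  0.28 -0.02 -0.12]]
[[204.16 148.67]
 [213.45 153.45]
 [223.23 158.48]
 [233.55 163.79]
 [244.45 169.41]]
```

View pics/c4.png

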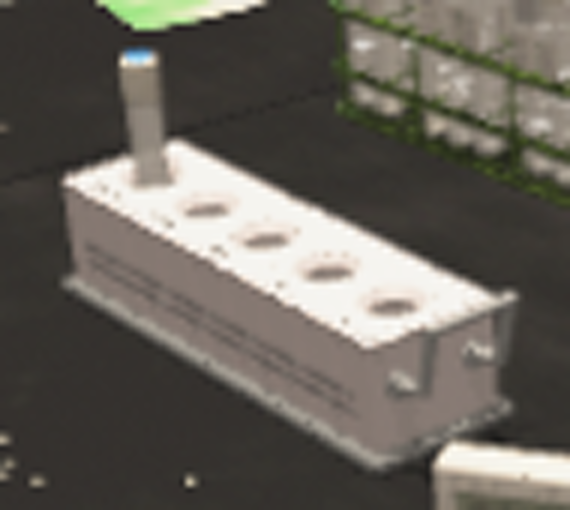

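Rack crop: the empty bores show at (207,209), (267,239), (328,271) and (392,305). They lie within about 1 px of the prediction from the top view, so I combine the two.

```bash
cat > nav.py <<'E'
from h import *
np.set_printoptions(precision=3,suppress=True)
HE=np.array([550.1,-198.5,-.103]);RA=np.zeros(3)
import json,os
if os.path.exists("p.json"): HE,RA=map(np.array,json.load(open("p.json")))
def go(xyz,yaw):
    s=observe();d=np.array(xyz)-s['position'];ps=s['orientation'][2]
    R=cv2.Rodrigues(np.array([0,0,ps]))[0]@np.diag([1.,-1,-1])
    t=(ps-yaw+np.pi)%(2*np.pi)-np.pi
    print("pos",s['position'],"rpy",s['orientation'],"shift units",R.T@d/80,"turn",np.rad2deg(t)/60,"t",s['clock'])
Y=[35,-11,-57,-103]; RY=[-90,-45,0,45]
def src(i): return world(HE,[[-18,Y[i],0]])[0],HE[2]+np.pi/2
def dst(i): return world(RA,[[0,RY[i],0]])[0],RA[2]+np.pi/2
E
python3 - <<'E'
from nav import *
Y_=[35,-11,-57,-103];H=[106,118,98,87]
tops=[[-18,y,30+h] for y,h in zip(Y_,H)];rear=[[18,y,70] for y in Y_]
cor=[[39,57,70],[39,-125,70],[-39,-125,70],[-39,57,70]]
ut=un([(243,80),(668,120),(652,303),(228,260),(294,131),(399,143),(505,155),(609,164),(303,188),(422,202),(522,215),(632,228)],5,(275,140))
us=un([(520,353),(236,85),(310,102),(384,203),(466,282)],4.5,(280,170))
HE,r=fit([("top",cor+rear+tops,ut),("scene",[rear[3]]+tops,us)],HE)
ur=un([(117,174),(218,165),(322,155),(427,148),(532,140)],5,(85,155));Mr=[[0,y,58] for y in(90,45,0,-45,-90)]
us=un([(207,209),(267,239),(328,271),(392,305)],6,(180,120))
for o in([("scene",Mr[1:],us)],[("top",Mr,ur),("scene",Mr[1:],us)]):
    RA,r=fit(o,[530,233,.08]);print(RA,r.T)
json.dump([list(HE),list(RA)],open("p.json","w"));print(HE)
for i in range(4):print(src(i),dst(i))
go([*src(0)[0][:2],210],src(0)[1])
E
```

```text
[529.075 227.717   0.073] [[ 0.088 -0.174 -0.061  0.141]
 [-0.142 -0.024  0.046  0.091]]
[530.869 233.056   0.08 ] [[-0.09   0.575  0.603  0.393  0.146 -0.432 -0.643 -0.482 -0.237]
 [-0.222 -0.126  0.174 -0.123 -0.218 -0.911 -0.872 -0.889 -0.938]]
[ 550.224 -198.153   -0.102]
(array([ 535.794, -161.835,    0.   ]), np.float64(1.4677963267948966)) (array([  0., -90.,   0.]), np.float64(1.5707963267948966))
(array([ 531.064, -207.591,    0.   ]), np.float64(1.4677963267948966)) (array([  0., -45.,   0.]), np.float64(1.5707963267948966))
(array([ 526.335, -253.347,    0.   ]), np.float64(1.4677963267948966)) (array([0., 0., 0.]), np.float64(1.5707963267948966))
(array([ 521.605, -299.103,    0.   ]), np.float64(1.4677963267948966)) (array([ 0., 45.,  0.]), np.float64(1.5707963267948966))
pos [197.929 644.783 221.805] rpy [-3.14   0.     2.844] shift units [-6.996 -8.4    0.148] turn 1.3139554384339183 t 0.1
```

Call:
arm_command([
  [[-0.45, -0.2, 0], 0, 60],
  [[-0.45, -0.2, 0], 0, 60],
  [[-0.45, -0.2, 0], 0, 60],
  [[-0.45, -0.2, 0], 0, 60],
  [[-0.45, -0.2, 0], 0, 60],
  [[-0.45, -0.2, 0], 0, 60],
  [[-0.45, -0.2, 0], 0, 60],
  [[-0.45, -0.2, 0], 0, 60],
])

```text
clock: 0.77
position: [436.8, 436.7, 222.4]
orientation: [-3.141, -0.0, 2.844]
ft_force: [0.4, 0.8, 0.2]
width: 59.7
grip_force: 0.0
```

Call:
arm_command([
  [[0, 0, 0], 0.119, 60],
  [[0, 0, 0], 0.119, 60],
  [[0, 0, 0], 0.119, 60],
  [[0, 0, 0], 0.119, 60],
  [[0, 0, 0], 0.119, 60],
  [[0, 0, 0], 0.119, 60],
  [[0, 0, 0], 0.119, 60],
  [[0, 0, 0], 0.119, 60],
])

```text
clock: 1.43
position: [435.6, 438.2, 222.2]
orientation: [-3.141, 0.0, 1.841]
ft_force: [0.0, -0.1, 0.2]
width: 60.2
grip_force: 0.0
```

Call:
arm_command([
  [[0, 0, 0], 0.119, 60],
  [[0, 0, 0], 0.119, 60],
  [[0, 0, 0], 0.119, 60],
  [[0, 0, 0], 0, 60],
  [[0, 0, 0], 0, 60],
])

```text
clock: 1.85
position: [435.6, 438.4, 222.3]
orientation: [-3.141, 0.001, 1.477]
ft_force: [-0.8, -0.1, 0.2]
width: 59.8
grip_force: 0.0
```

```bash
sed -i 's/^Y=\[35/Y=[35/; s/^RA=.*//' nav.py; python3 - <<'E'
from nav import *
print(dst(0),dst(1),dst(2),dst(3))
go([*src(0)[0][:2],210],src(0)[1])
E
```

```text
(array([538.076, 143.345,   0.   ]), np.float64(1.6509607514839366)) (array([534.472, 188.2  ,   0.   ]), np.float64(1.6509607514839366)) (array([530.869, 233.056,   0.   ]), np.float64(1.6509607514839366)) (array([527.265, 277.911,   0.   ]), np.float64(1.6509607514839366))
pos [435.557 438.356 222.308] rpy [-3.141  0.001  1.477] shift units [-7.348  1.952  0.154] turn 0.007302410602681187 t 1.85
```

Call:
arm_command([
  [[-0.46, 0.122, 0], 0.007, 50],
  [[-0.46, 0.122, 0], 0, 50],
  [[-0.46, 0.122, 0], 0, 50],
  [[-0.46, 0.122, 0], 0, 50],
  [[-0.46, 0.122, 0], 0, 50],
  [[-0.46, 0.122, 0], 0, 50],
  [[-0.46, 0.122, 0], 0, 50],
  [[-0.46, 0.122, 0], 0, 50],
])

```text
clock: 2.52
position: [482.7, 135.7, 222.8]
orientation: [3.141, -0.0, 1.47]
ft_force: [0.3, -0.1, 0.0]
width: 49.8
grip_force: 0.0
```

Call:
arm_command([
  [[-0.46, 0.122, 0], 0, 50],
  [[-0.46, 0.122, 0], 0, 50],
  [[-0.46, 0.122, 0], 0, 50],
  [[-0.46, 0.122, 0], 0, 50],
  [[-0.46, 0.122, 0], 0, 50],
  [[-0.46, 0.122, 0], 0, 50],
  [[-0.46, 0.122, 0], 0, 50],
  [[0, 0, 0], 0, 50],
])

```text
clock: 3.18
position: [523.4, -134.6, 223.4]
orientation: [3.14, 0.004, 1.459]
ft_force: [0.5, -0.3, 0.1]
width: 50.1
grip_force: 0.0
```

```bash
python3 - <<'E'
from nav import *
go([*src(0)[0][:2],150],src(0)[1])
E
```

```text
pos [ 523.351 -134.56   223.391] rpy [3.14  0.004 1.459] shift units [-0.317  0.193  0.917] turn -0.00943673002254542 t 3.1833
```

Call:
arm_command([
  [[-0.317, 0.193, 0], -0.009, 45],
  [[0, 0, 0.3], 0, 45],
  [[0, 0, 0.3], 0, 45],
  [[0, 0, 0.3], 0, 45],
  [[0, 0, 0], 0, 45],
  [[0, 0, 0], 0, 45],
])

```text
clock: 3.68
position: [535.6, -152.5, 150.0]
orientation: [-3.139, 0.0, 1.477]
ft_force: [0.6, -0.9, 0.2]
width: 45.1
grip_force: 0.0
```

```bash
python3 - <<'E'
from nav import *
go([*src(0)[0][:2],87],src(0)[1])
a=capture("scene")[100:300,250:450,::-1];b=capture("top")[110:230,270:400,::-1]
f=lambda a,w:cv2.resize(a,(w,int(w*a.shape[0]/a.shape[1])),interpolation=cv2.INTER_CUBIC)
x=f(a,400);y=f(b,400);o=np.zeros((400,800,3),np.uint8);o[:,:400]=x;o[:y.shape[0],400:]=y
cv2.imwrite("pics/d1.png",o)
E
```

```text
pos [ 535.59  -152.455  150.017] rpy [-3.139  0.     1.477] shift units [-0.112  0.014  0.788] turn 0.00757144522263134 t 3.6833
```

View pics/d1.png

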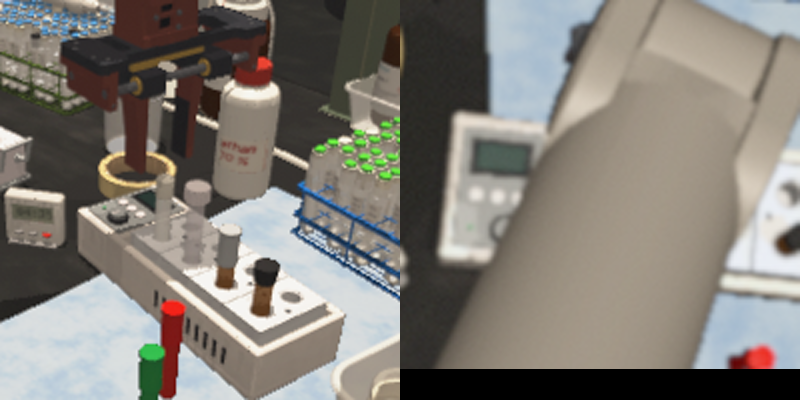

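Picture: the fingertips are at (137,168) and (182,155) around the slim cap (165,178), still about 9 mm short of the target along the row.

```bash
python3 - <<'E'
from nav import *
P=np.array([535.59,-152.455,150.0]);d=np.array([np.sin(1.477),-np.cos(1.477),0])
print(proj("scene",[P-29*d,P+29*d,P-22*d,P+22*d]))
im=capture("scene")[:,:,::-1]
cv2.imwrite("pics/d2.png",cv2.resize(im[130:220,290:370],None,fx=6,fy=6,interpolation=cv2.INTER_CUBIC))
E
```

```text
[[315.865 183.748]
 [340.524 175.625]
 [318.929 182.738]
 [337.634 176.577]]
```

View pics/d2.png

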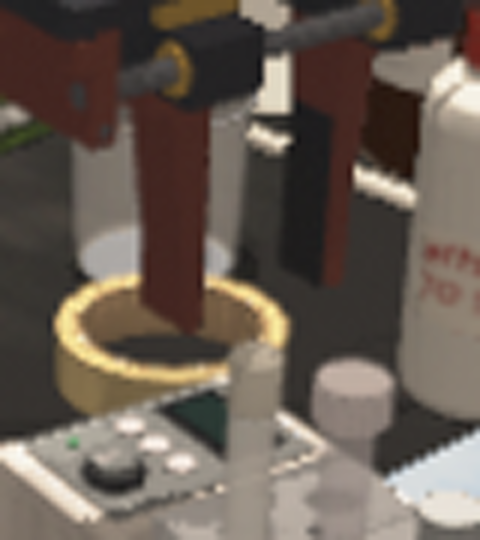

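Picture: the right finger's inner tip is at (303,275) and the left finger's outer tip at (165,321). The slim cap top is at (257,352). I use the fingertips to correct the scene camera's bias.

```bash
python3 - <<'E'
from nav import *
d=np.array([np.sin(1.477),-np.cos(1.477),0]);P=np.array([535.59,-152.455,150.0])
a=ray("scene",un((303.5,274.5),6,(290,130)),150)-22.5*d
b=ray("scene",un((165,321),6,(290,130)),150)+30.5*d
bias=(a+b)/2-P;print(a-P,b-P)
for uv,z in(((257,352),136),((354,374),148)):
    q=ray("scene",un(uv,6,(290,130)),z);print(q,q-bias)
print(src(0)[0],src(1)[0])
E
```

```text
[6.808 0.681 0.   ] [4.945 0.357 0.   ]
[ 536.465 -163.345  136.   ] [ 530.589 -163.865  136.   ]
[ 533.47  -206.505  148.   ] [ 527.593 -207.025  148.   ]
[ 535.866 -161.508    0.   ] [ 531.201 -207.271    0.   ]
```

Call:
arm_command([
  [[-0.127, -0.013, 0], 0.007, 45],
  [[0, 0, 0.2], 0, 45],
  [[0, 0, 0.2], 0, 45],
  [[0, 0, 0.2], 0, 45],
  [[0, 0, 0.188], 0, 45],
  [[0, 0, 0], 0, 45],
  [[0, 0, 0], 0, 45],
], squeeze=12)

```text
clock: 4.42
position: [534.4, -163.4, 88.1]
orientation: [-3.142, 0.0, 1.467]
ft_force: [0.6, 0.2, 0.9]
width: 44.9
grip_force: 0.0
```

Call:
arm_command([
  [[0, 0, 0], 0, 30],
  [[0, 0, 0], 0, 25],
  [[0, 0, 0], 0, 22],
  [[0, 0, 0], 0, 20],
  [[0, 0, 0], 0, 19],
])

```text
clock: 4.83
position: [534.8, -162.7, 88.1]
orientation: [3.141, -0.0, 1.468]
ft_force: [0.1, -0.3, -0.2]
width: 19.3
grip_force: 0.0
```

```bash
python3 - <<'E'
from nav import *
go([*src(0)[0][:2],87],src(0)[1]);s=observe();print(s['ft_force'],s['moment'],s['width'],s['grip_force'])
im=capture("scene")[:,:,::-1]
cv2.imwrite("pics/d3.png",cv2.resize(im[140:250,280:380],None,fx=5,fy=5,interpolation=cv2.INTER_CUBIC))
E
```

```text
pos [ 534.76  -162.694   88.102] rpy [ 3.141 -0.     1.468] shift units [0.016 0.012 0.014] turn -0.0012615667781678652 t 4.8333
[ 0.081 -0.291 -0.247] [-0.054  0.073  0.007] 19.279447077619896 0.014396109172594151
```

View pics/d3.png

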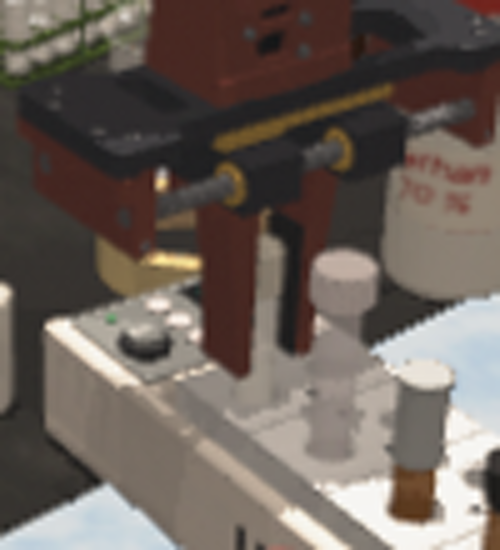

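Picture: the slim tube (265,320) stands between the pads with no contact force yet, so I close.

Call:
arm_command([
  [[0, 0, 0], 0, 17],
  [[0, 0, 0], 0, 15],
  [[0, 0, 0], 0, 12],
  [[0, 0, 0], 0, 12],
  [[0, 0, 0], 0, 12],
], squeeze=15)

```text
clock: 5.3
position: [535.0, -162.7, 87.8]
orientation: [3.141, 0.0, 1.468]
ft_force: [2.6, 0.3, -0.2]
width: 16.3
grip_force: 15.0
```

```bash
python3 - <<'E'
from nav import *
go([*dst(0)[0][:2],210],dst(0)[1]);s=observe();print(s['ft_force'],s['moment'],s['width'],s['grip_force'])
E
```

```text
pos [ 535.007 -162.741   87.797] rpy [3.141 0.    1.468] shift units [ 3.81  -0.355 -1.528] turn -0.1747977470935818 t 5.3
[ 2.639  0.262 -0.197] [-0.102 -0.458 -0.011] 16.328477895192794 14.982493530842476
```

Call:
arm_command([
  [[0, 0, -0.15], 0, 12],
  [[0, 0, -0.25], 0, 12],
  [[0, 0, -0.35], 0, 12],
  [[0, 0, -0.4], 0, 12],
  [[0, 0, -0.4], 0, 12],
  [[0, 0, 0], -0.09, 12],
  [[0, 0, 0], -0.085, 12],
  [[0, 0, 0], 0, 12],
])

```text
clock: 5.97
position: [533.9, -162.7, 212.4]
orientation: [3.141, -0.001, 1.654]
ft_force: [-0.8, -0.1, -0.1]
width: 16.2
grip_force: 15.0
```

```bash
python3 - <<'E'
from nav import *
go([*dst(0)[0][:2],210],dst(0)[1]);s=observe();print(s['ft_force'],s['moment'],s['width'],s['grip_force'])
E
```

```text
pos [ 533.939 -162.708  212.358] rpy [ 3.141 -0.001  1.654] shift units [3.808 0.37  0.029] turn 0.002908358757508054 t 5.9667
[-0.798 -0.106 -0.086] [-0.049  0.094 -0.063] 16.195591674501202 15.002516141685192
```

Call:
arm_command([
  [[0.476, 0.046, 0], 0, 12],
  [[0.476, 0.046, 0], 0, 12],
  [[0.476, 0.046, 0], 0, 12],
  [[0.476, 0.046, 0], 0, 12],
  [[0.476, 0.046, 0], 0, 12],
  [[0.476, 0.046, 0], 0, 12],
  [[0.476, 0.046, 0], 0, 12],
  [[0.476, 0.046, 0], 0, 12],
])

```text
clock: 6.63
position: [538.3, 144.7, 211.3]
orientation: [-3.14, 0.001, 1.648]
ft_force: [0.7, -0.0, 0.2]
width: 16.7
grip_force: 15.0
```

Call:
arm_command([
  [[0, 0, 0.3], 0, 12],
  [[0, 0, 0.3], 0, 12],
  [[0, 0, 0.3], 0, 12],
  [[0, 0, 0], 0, 12],
  [[0, 0, 0], 0, 12],
  [[0, 0, 0], 0, 12],
])

```text
clock: 7.13
position: [539.8, 142.9, 140.5]
orientation: [3.141, 0.0, 1.649]
ft_force: [-0.5, 1.0, -0.5]
width: 16.5
grip_force: 15.0
```

```bash
python3 - <<'E'
from nav import *
go([*dst(0)[0][:2],67],dst(0)[1])
im=capture("scene")[:,:,::-1];t=capture("top")[:,:,::-1]
a=cv2.resize(im[110:210,190:290],None,fx=5,fy=5,interpolation=cv2.INTER_CUBIC)
b=cv2.resize(t[140:240,170:230],None,fx=5,fy=5,interpolation=cv2.INTER_CUBIC)
cv2.imwrite("pics/d4.png",np.hstack([a,b]))
E
```

```text
pos [539.815 142.946 140.514] rpy [3.141 0.    1.649] shift units [ 0.007 -0.021  0.919] turn -0.001788948392427612 t 7.1333
```

View pics/d4.png

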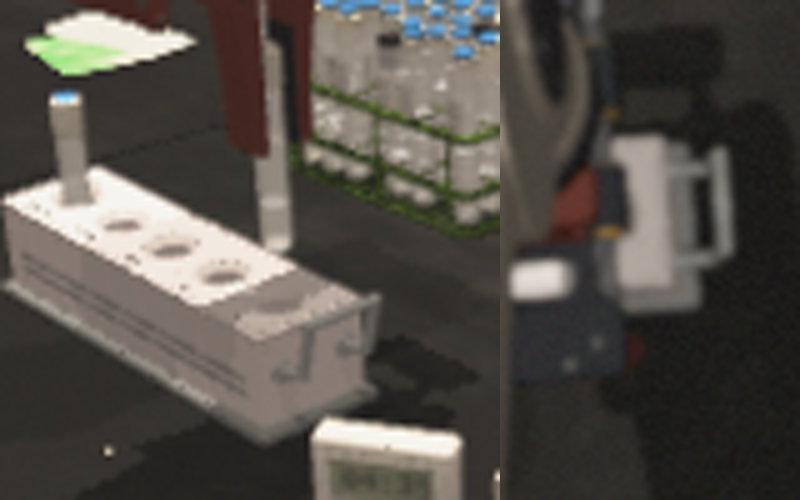

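Picture: the tube's foot is at (276,247). Bore 1 is below it at about (278,304), in the gripper's shadow.

```bash
python3 - <<'E'
from nav import *
f=ray("scene",un((276,247),5,(190,110)),83.5); b=ray("scene",un((392,305),6,(180,120)),58)
print(f,b,b-f)
E
```

```text
[542.969 147.352  83.5  ] [535.628 138.6    58.   ] [ -7.341  -8.751 -25.5  ]
```

Call:
arm_command([
  [[0, -0.02, 0.12], 0, 12],
  [[0, 0, 0.12], 0, 12],
  [[0, 0, 0], 0, 12],
  [[0, 0, 0], 0, 12],
])

```text
clock: 7.57
position: [537.1, 143.0, 119.7]
orientation: [-3.14, 0.0, 1.651]
ft_force: [0.8, -0.1, 0.3]
width: 16.4
grip_force: 15.0
```

```bash
python3 - <<'E'
from nav import *
go([*dst(0)[0][:2],67],dst(0)[1])
im=capture("scene")[:,:,::-1]
a=cv2.resize(im[140:190,205:270],None,fx=10,fy=10,interpolation=cv2.INTER_CUBIC)
cv2.imwrite("pics/d5.png",cv2.convertScaleAbs(a,alpha=1.3))
s=observe();P=s['position'].copy();P[2]+=19-76.8
print(P,proj("scene",[P,[P[0],P[1],58]]))
E
```

```text
pos [537.119 142.996 119.671] rpy [-3.14   0.     1.651] shift units [0.003 0.012 0.658] turn -9.234353121743565e-05 t 7.5667
[537.523 143.065  62.297] [[244.449 168.013]
 [244.556 169.58 ]]
```

View pics/d5.png

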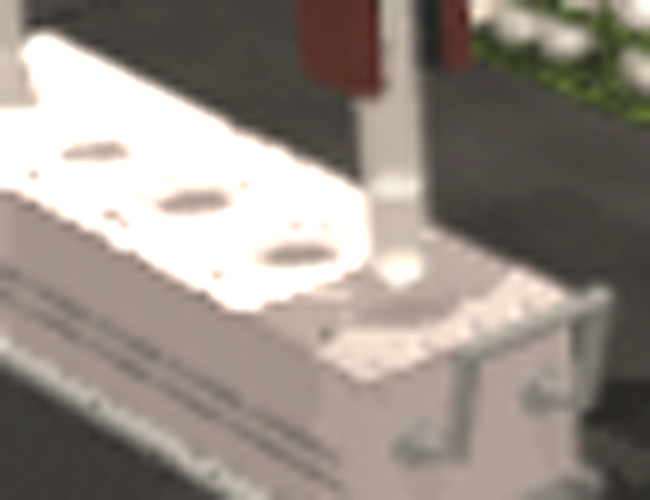

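Picture: the foot at (400,285) sits just above bore 1, whose centre extrapolates to about (402,307). The robot's prediction of the foot agrees to under 1 px, so I lower slowly and watch the force.

Call:
arm_command([
  [[0, 0.01, 0.06], 0, 12],
  [[0, 0, 0.06], 0, 12],
  [[0, 0, 0.06], 0, 12],
  [[0, 0, 0.06], 0, 12],
  [[0, 0, 0], 0, 12],
  [[0, 0, 0], 0, 12],
])

```text
clock: 8.12
position: [538.3, 143.1, 100.8]
orientation: [-3.141, 0.0, 1.651]
ft_force: [-0.3, 0.6, 0.3]
width: 16.6
grip_force: 15.0
```

Call:
arm_command([
  [[0, 0, 0.1], 0, 12],
  [[0, 0, 0.1], 0, 12],
  [[0, 0, 0.1], 0, 12],
  [[0, 0, 0.06], 0, 12],
  [[0, 0, 0.03], 0, 12],
  [[0, 0, 0], 0, 12],
  [[0, 0, 0], 0, 12],
])

```text
clock: 8.7
position: [538.6, 143.2, 69.9]
orientation: [-3.141, 0.0, 1.651]
ft_force: [0.4, 0.1, -0.2]
width: 16.4
grip_force: 15.0
```

Call:
arm_command([
  [[0, 0, 0.006], 0, 12],
  [[0, 0, 0.006], 0, 12],
  [[0, 0, 0.006], 0, 12],
  [[0, 0, 0], 0, 12],
])

```text
clock: 9.03
position: [538.6, 143.4, 68.7]
orientation: [3.141, -0.0, 1.651]
ft_force: [-0.2, -0.2, -0.3]
width: 16.2
grip_force: 15.0
```

Call:
arm_command([
  [[0, 0, 0.006], 0, 12],
  [[0, 0, 0.006], 0, 12],
  [[0, 0, 0], 0, 12],
])

```text
clock: 9.28
position: [538.7, 143.3, 67.7]
orientation: [3.141, -0.0, 1.651]
ft_force: [0.2, 0.7, 0.7]
width: 16.4
grip_force: 15.0
```

Call:
arm_command([
  [[0, 0, 0.006], 0, 12],
  [[0, 0, 0.006], 0, 12],
  [[0, 0, 0], 0, 12],
])

```text
clock: 9.53
position: [539.5, 143.5, 67.5]
orientation: [3.14, -0.001, 1.651]
ft_force: [-0.8, -0.9, 6.7]
width: 16.4
grip_force: 15.0
```

Call:
arm_command([
  [[0, 0, 0], 0, 20],
  [[0, 0, 0], 0, 28],
  [[0, 0, 0], 0, 45],
  [[0, 0, 0], 0, 45],
  [[0, 0, -0.2], 0, 45],
  [[0, 0, -0.4], 0, 45],
  [[0, 0, -0.4], 0, 45],
  [[0, 0, -0.4], 0, 45],
])

```text
clock: 10.2
position: [538.0, 142.9, 179.5]
orientation: [-3.14, 0.001, 1.651]
ft_force: [0.8, 0.8, 0.2]
width: 45.2
grip_force: 0.0
```

Call:
arm_command([
  [[0, 0, -0.3], 0, 45],
  [[0, 0, 0], 0.09, 45],
  [[0, 0, 0], 0.085, 45],
  [[0, 0, 0], 0, 45],
])

```text
clock: 10.53
position: [538.6, 143.4, 203.0]
orientation: [3.141, -0.0, 1.465]
ft_force: [-0.0, -0.1, 0.6]
width: 44.6
grip_force: 0.0
```

```bash
python3 - <<'E'
from nav import *
go([*src(1)[0][:2],210],src(1)[1])
t=capture("scene")[:,:,::-1]
cv2.imwrite("pics/e1.png",cv2.resize(t[100:310,180:420],None,fx=3,fy=3-1.2/6*0,interpolation=cv2.INTER_CUBIC)[:600])
E
```

```text
pos [538.576 143.391 202.998] rpy [ 3.141 -0.     1.465] shift units [-4.368  0.372 -0.088] turn -0.00424309630090636 t 10.5333
```

View pics/e1.png

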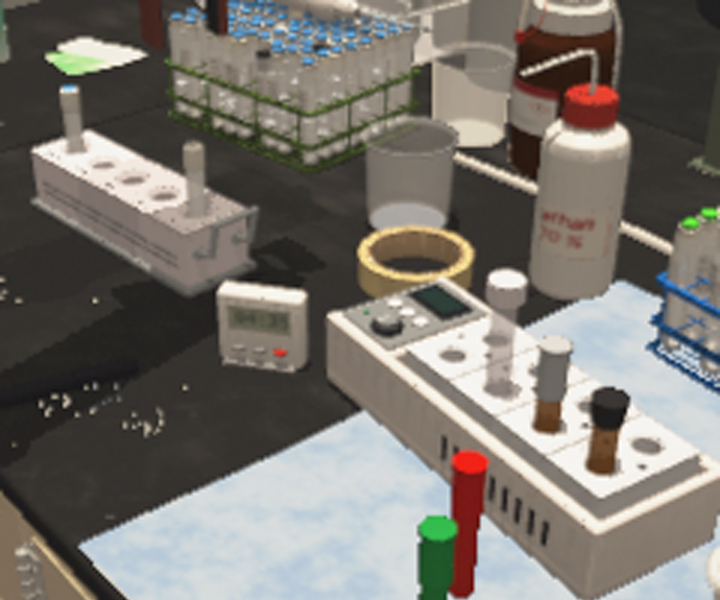

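Picture: the slim tube stands upright in place 1 (195,180). The heater still holds wide, steel and stopper.

Call:
arm_command([
  [[-0.44, 0.037, 0], 0, 45],
  [[-0.44, 0.037, 0], 0, 45],
  [[-0.44, 0.037, 0], 0, 45],
  [[-0.44, 0.037, 0], 0, 45],
  [[-0.44, 0.037, 0], 0, 45],
  [[-0.44, 0.037, 0], 0, 45],
  [[-0.44, 0.037, 0], 0, 45],
  [[-0.44, 0.037, 0], 0, 45],
])

```text
clock: 11.25
position: [532.5, -140.9, 202.2]
orientation: [-3.141, -0.0, 1.471]
ft_force: [0.3, -0.9, 0.1]
width: 44.9
grip_force: 0.0
```

Call:
arm_command([
  [[-0.44, 0.037, 0], 0, 45],
  [[-0.41, 0.037, 0], 0, 45],
  [[0, 0, 0], 0, 45],
  [[0, 0, 0], 0, 45],
  [[0, 0, 0], 0, 45],
])

```text
clock: 11.67
position: [531.9, -206.7, 202.0]
orientation: [-3.14, -0.001, 1.47]
ft_force: [0.5, 1.0, 0.2]
width: 44.8
grip_force: 0.0
```

```bash
python3 - <<'E'
from nav import *
p=src(1)[0];go([p[0],p[1]-.5,96],src(1)[1])
E
```

```text
pos [ 531.884 -206.727  202.024] rpy [-3.14  -0.001  1.47 ] shift units [-0.014 -0.007  1.325] turn 0.00032200038168067526 t 11.6667
```

Call:
arm_command([
  [[-0.014, -0.007, 0.25], 0, 45],
  [[0, 0, 0.25], 0, 45],
  [[0, 0, 0.25], 0, 45],
  [[0, 0, 0.25], 0, 45],
  [[0, 0, 0.22], 0, 45],
  [[0, 0, 0.1], 0, 40],
  [[0, 0, 0], 0, 30],
  [[0, 0, 0], 0, 22],
])

```text
clock: 12.33
position: [531.7, -207.5, 97.1]
orientation: [-3.141, -0.0, 1.47]
ft_force: [0.2, 0.1, 1.0]
width: 30.0
grip_force: 0.0
```

Call:
arm_command([
  [[0, 0, 0], 0, 19],
  [[0, 0, 0], 0, 17],
  [[0, 0, 0], 0, 14],
  [[0, 0, 0], 0, 12],
  [[0, 0, 0], 0, 12],
  [[0, 0, 0], 0, 12],
])

```text
clock: 12.83
position: [532.2, -209.0, 98.0]
orientation: [3.14, 0.0, 1.468]
ft_force: [-0.4, -0.0, 6.7]
width: 22.0
grip_force: 15.0
```

```bash
python3 - <<'E'
from nav import *
s=observe();print(s['position'],s['ft_force'],s['moment'],s['width'],s['grip_force'])
t=capture("scene")[:,:,::-1]
cv2.imwrite("pics/e2.png",cv2.resize(t[150:250,300:400],None,fx=6,fy=6,interpolation=cv2.INTER_CUBIC)[:600])
E
```

```text
[ 532.152 -208.974   97.957] [-0.398 -0.006  6.687] [-0.021  0.147 -0.013] 22.036640612105717 15.000333040952682
```

View pics/e2.png

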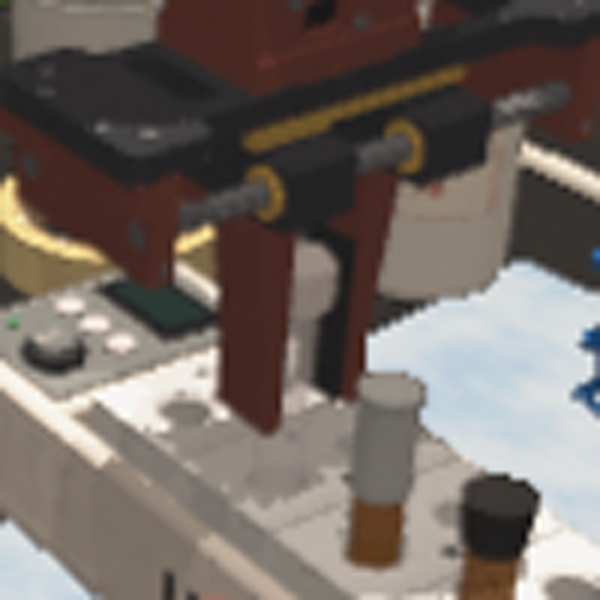

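Picture: the pads are taller than I assumed and reach the screw cap (310,280), gripping only its lower edge. I open and regrip centred on the cap.

Call:
arm_command([
  [[0, 0, 0], 0, 26],
  [[0, 0, 0], 0, 34],
  [[0, 0, -0.1], 0, 34],
  [[0, 0, -0.1], 0, 34],
  [[0, 0, -0.1], 0, 34],
  [[0, 0, 0], 0, 34],
  [[0, 0, 0], 0, 28],
  [[0, 0, 0], 0, 24],
])

```text
clock: 13.55
position: [531.4, -208.5, 121.1]
orientation: [3.141, -0.0, 1.468]
ft_force: [0.5, -0.3, -0.4]
width: 25.8
grip_force: 0.0
```

Call:
arm_command([
  [[0, 0, 0], 0, 20],
  [[0, 0, 0], 0, 18],
  [[0, 0, 0], 0, 18],
  [[0, 0, 0], 0, 18],
  [[0, 0, 0], 0, 18],
])

```text
clock: 13.97
position: [531.3, -208.6, 120.9]
orientation: [-3.141, 0.0, 1.468]
ft_force: [-0.2, -0.1, -0.6]
width: 22.1
grip_force: 15.0
```

Call:
arm_command([
  [[0, 0, -0.15], 0, 18],
  [[0, 0, -0.25], 0, 18],
  [[0, 0, -0.35], 0, 18],
  [[0, 0, -0.35], 0, 18],
  [[0, 0, -0.23], 0, 18],
  [[0, 0, 0], -0.09, 18],
  [[0, 0, 0], -0.085, 18],
  [[0, 0, 0], 0, 18],
])

```text
clock: 14.63
position: [531.4, -208.8, 228.7]
orientation: [3.14, 0.0, 1.654]
ft_force: [0.6, 0.8, -1.3]
width: 21.9
grip_force: 15.0
```

```bash
python3 - <<'E'
from nav import *
p=dst(1)[0];go([p[0],p[1],226],dst(1)[1]);s=observe();print(s['ft_force'],s['width'],s['grip_force'])
E
```

```text
pos [ 531.445 -208.754  228.657] rpy [3.14  0.    1.654] shift units [4.942 0.45  0.033] turn 0.002884767424153142 t 14.6333
[ 0.596  0.825 -1.3  ] 21.853000691244137 14.998855143785477
```

Call:
arm_command([
  [[0.449, 0.041, 0], 0, 18],
  [[0.449, 0.041, 0], 0, 18],
  [[0.449, 0.041, 0], 0, 18],
  [[0.449, 0.041, 0], 0, 18],
  [[0.449, 0.041, 0], 0, 18],
  [[0.449, 0.041, 0], 0, 18],
  [[0.449, 0.041, 0], 0, 18],
  [[0.449, 0.041, 0], 0, 18],
])

```text
clock: 15.3
position: [534.0, 81.5, 227.8]
orientation: [-3.141, -0.0, 1.648]
ft_force: [0.8, -0.7, -0.6]
width: 21.8
grip_force: 15.0
```

Call:
arm_command([
  [[0.449, 0.041, 0], 0, 18],
  [[0.449, 0.041, 0], 0, 18],
  [[0.449, 0.041, 0], 0, 18],
  [[0, 0, 0.2], 0, 18],
  [[0, 0, 0.2], 0, 18],
  [[0, 0, 0.2], 0, 18],
  [[0, 0, 0], 0, 18],
  [[0, 0, 0], 0, 18],
])

```text
clock: 15.97
position: [535.2, 187.7, 179.2]
orientation: [-3.14, 0.001, 1.649]
ft_force: [0.8, 0.2, -0.1]
width: 21.8
grip_force: 15.0
```

```bash
python3 - <<'E'
from nav import *
p=dst(1)[0];go([p[0],p[1],101],dst(1)[1])
E
```

```text
pos [535.179 187.714 179.17 ] rpy [-3.14   0.001  1.649] shift units [ 0.007 -0.008  0.977] turn -0.0020228068450711682 t 15.9667
```

Call:
arm_command([
  [[0.007, -0.008, 0.15], 0, 18],
  [[0, 0, 0.12], 0, 18],
  [[0, 0, 0.07], 0, 18],
  [[0, 0, 0.07], 0, 18],
  [[0, 0, 0.07], 0, 18],
  [[0, 0, 0.06], 0, 18],
  [[0, 0, 0], 0, 18],
  [[0, 0, 0], 0, 18],
])

```text
clock: 16.63
position: [535.0, 188.5, 136.1]
orientation: [-3.141, 0.0, 1.651]
ft_force: [-0.4, 0.5, -0.2]
width: 21.5
grip_force: 15.0
```

Clean insertion, with 35 mm left to go.

Call:
arm_command([
  [[0, 0, 0.12], 0, 18],
  [[0, 0, 0.12], 0, 18],
  [[0, 0, 0.1], 0, 18],
  [[0, 0, 0.05], 0, 18],
  [[0, 0, 0.025], 0, 18],
  [[0, 0, 0], 0, 18],
  [[0, 0, 0], 0, 18],
])

```text
clock: 17.22
position: [535.1, 188.6, 103.1]
orientation: [3.142, 0.0, 1.651]
ft_force: [0.2, 0.4, -0.3]
width: 22.0
grip_force: 15.0
```

Call:
arm_command([
  [[0, 0, 0.006], 0, 18],
  [[0, 0, 0.006], 0, 18],
  [[0, 0, 0], 0, 18],
])

```text
clock: 17.47
position: [535.2, 188.7, 102.3]
orientation: [3.141, -0.0, 1.651]
ft_force: [-0.1, 0.6, 0.3]
width: 22.0
grip_force: 15.0
```

Call:
arm_command([
  [[0, 0, 0.006], 0, 18],
  [[0, 0, 0.006], 0, 18],
  [[0, 0, 0], 0, 18],
])

```text
clock: 17.72
position: [535.0, 188.7, 101.1]
orientation: [-3.142, -0.0, 1.651]
ft_force: [-0.0, 0.9, -0.7]
width: 22.4
grip_force: 15.0
```

Call:
arm_command([
  [[0, 0, 0.006], 0, 18],
  [[0, 0, 0.004], 0, 18],
  [[0, 0, 0], 0, 18],
])

```text
clock: 17.97
position: [535.4, 188.8, 100.8]
orientation: [3.141, -0.0, 1.651]
ft_force: [0.2, 0.2, 4.3]
width: 21.8
grip_force: 15.0
```

Call:
arm_command([
  [[0, 0, 0], 0, 26],
  [[0, 0, 0], 0, 34],
  [[0, 0, 0], 0, 45],
  [[0, 0, 0], 0, 45],
  [[0, 0, -0.2], 0, 45],
  [[0, 0, -0.4], 0, 45],
  [[0, 0, -0.4], 0, 45],
  [[0, 0, -0.3], 0, 45],
])

```text
clock: 18.63
position: [535.4, 188.5, 206.4]
orientation: [3.14, -0.0, 1.651]
ft_force: [0.8, -0.4, -0.0]
width: 44.9
grip_force: 0.0
```

Call:
arm_command([
  [[0, 0, 0], 0.09, 45],
  [[0, 0, 0], 0.085, 45],
  [[0, 0, 0], 0, 45],
])

```text
clock: 18.88
position: [535.1, 188.8, 204.7]
orientation: [3.141, -0.001, 1.465]
ft_force: [0.3, 0.1, 0.3]
width: 44.9
grip_force: 0.0
```

```bash
python3 - <<'E'
from nav import *
p=src(2)[0];go([p[0],p[1]-.8,205],src(2)[1])
E
```

```text
pos [535.083 188.764 204.716] rpy [ 3.141 -0.001  1.465] shift units [-5.513  0.48  -0.004] turn -0.00433418843354881 t 18.8833
```

Call:
arm_command([
  [[-0.46, 0.04, 0], -0.004, 45],
  [[-0.46, 0.04, 0], 0, 45],
  [[-0.46, 0.04, 0], 0, 45],
  [[-0.46, 0.04, 0], 0, 45],
  [[-0.46, 0.04, 0], 0, 45],
  [[-0.46, 0.04, 0], 0, 45],
  [[-0.46, 0.04, 0], 0, 45],
  [[-0.46, 0.04, 0], 0, 45],
])

```text
clock: 19.55
position: [530.6, -108.5, 204.0]
orientation: [-3.141, -0.0, 1.475]
ft_force: [0.2, -0.4, 0.3]
width: 45.2
grip_force: 0.0
```

Call:
arm_command([
  [[-0.46, 0.04, 0], 0, 45],
  [[-0.46, 0.04, 0], 0, 45],
  [[-0.46, 0.04, 0], 0, 45],
  [[-0.45, 0.04, 0], 0, 45],
  [[0, 0, 0.2], 0, 45],
  [[0, 0, 0.3], 0, 45],
  [[0, 0, 0], 0, 45],
  [[0, 0, 0], 0, 45],
])

```text
clock: 20.22
position: [528.5, -253.2, 163.1]
orientation: [-3.138, -0.001, 1.474]
ft_force: [0.3, 0.1, -0.2]
width: 45.2
grip_force: 0.0
```

```bash
python3 - <<'E'
from nav import *
p=src(2)[0];go([p[0],p[1]-.8,92],src(2)[1])
E
```

```text
pos [ 528.478 -253.226  163.149] rpy [-3.138 -0.001  1.474] shift units [-0.01  -0.023  0.889] turn 0.004273208131403847 t 20.2167
```

Call:
arm_command([
  [[-0.01, -0.023, 0.25], 0.004, 45],
  [[0, 0, 0.25], 0, 45],
  [[0, 0, 0.22], 0, 45],
  [[0, 0, 0.16], 0, 40],
  [[0, 0, 0], 0, 32],
  [[0, 0, 0], 0, 26],
  [[0, 0, 0], 0, 22],
])

```text
clock: 20.8
position: [528.5, -254.7, 95.2]
orientation: [3.14, 0.0, 1.468]
ft_force: [0.1, -0.1, 0.4]
width: 24.1
grip_force: 0.0
```

Call:
arm_command([
  [[0, 0, 0], 0, 19],
  [[0, 0, 0], 0, 17],
  [[0, 0, 0], 0, 14],
  [[0, 0, 0], 0, 14],
  [[0, 0, 0], 0, 14],
  [[0, 0, 0], 0, 14],
], squeeze=18)

```text
clock: 21.3
position: [528.1, -254.8, 95.1]
orientation: [3.14, 0.0, 1.468]
ft_force: [-1.2, -0.0, 6.4]
width: 18.6
grip_force: 18.0
```

Call:
arm_command([
  [[0, 0, -0.15], 0, 14],
  [[0, 0, -0.25], 0, 14],
  [[0, 0, -0.38], 0, 14],
  [[0, 0, -0.38], 0, 14],
  [[0, 0, -0.38], 0, 14],
  [[0, 0, 0], -0.09, 14],
  [[0, 0, 0], -0.085, 14],
  [[0, 0, 0], 0, 14],
])

```text
clock: 21.97
position: [528.0, -254.5, 218.7]
orientation: [3.139, 0.0, 1.654]
ft_force: [-0.5, -0.0, 0.2]
width: 18.8
grip_force: 18.0
```

```bash
python3 - <<'E'
from nav import *
p=dst(2)[0];go([p[0],p[1],215],dst(2)[1]);s=observe();print(s['ft_force'],s['width'],s['grip_force'])
E
```

```text
pos [ 528.047 -254.543  218.736] rpy [3.139 0.    1.654] shift units [6.071 0.542 0.047] turn 0.002997423574934261 t 21.9667
[-0.451 -0.009  0.218] 18.848591371532848 17.998837832710706
```

Call:
arm_command([
  [[0.467, 0.042, 0], 0, 14],
  [[0.467, 0.042, 0], 0, 14],
  [[0.467, 0.042, 0], 0, 14],
  [[0.467, 0.042, 0], 0, 14],
  [[0.467, 0.042, 0], 0, 14],
  [[0.467, 0.042, 0], 0, 14],
  [[0.467, 0.042, 0], 0, 14],
  [[0.467, 0.042, 0], 0, 14],
])

```text
clock: 22.63
position: [530.1, 47.4, 217.5]
orientation: [3.141, -0.0, 1.648]
ft_force: [1.0, -0.3, -0.9]
width: 18.5
grip_force: 18.0
```

Call:
arm_command([
  [[0.467, 0.042, 0], 0, 14],
  [[0.467, 0.042, 0], 0, 14],
  [[0.467, 0.042, 0], 0, 14],
  [[0.467, 0.042, 0], 0, 14],
  [[0.467, 0.042, 0], 0, 14],
  [[0, 0, 0], 0, 14],
  [[0, 0, 0], 0, 14],
  [[0, 0, 0], 0, 14],
])

```text
clock: 23.3
position: [532.2, 232.5, 217.1]
orientation: [-3.141, 0.001, 1.649]
ft_force: [-0.8, -0.6, -0.5]
width: 18.7
grip_force: 18.0
```

```bash
python3 - <<'E'
from nav import *
p=dst(2)[0];go([p[0],p[1],75],dst(2)[1])
E
```

```text
pos [532.208 232.459 217.052] rpy [-3.141  0.001  1.649] shift units [ 0.009 -0.016  1.776] turn -0.0018063783849124762 t 23.3
```

Call:
arm_command([
  [[0.009, -0.012, 0.25], 0, 14],
  [[0, 0, 0.3], 0, 14],
  [[0, 0, 0.3], 0, 14],
  [[0, 0, 0.2], 0, 14],
  [[0, 0, 0.1], 0, 14],
  [[0, 0, 0.08], 0, 14],
  [[0, 0, 0.08], 0, 14],
  [[0, 0, 0], 0, 14],
])

```text
clock: 23.97
position: [531.3, 233.2, 112.0]
orientation: [-3.141, 0.0, 1.65]
ft_force: [-1.0, -0.3, 0.3]
width: 19.0
grip_force: 18.0
```

Call:
arm_command([
  [[0, 0, 0.08], 0, 14],
  [[0, 0, 0.08], 0, 14],
  [[0, 0, 0], 0, 14],
  [[0, 0, 0], 0, 14],
])

```text
clock: 24.3
position: [531.1, 233.9, 99.4]
orientation: [-3.141, 0.0, 1.651]
ft_force: [-0.0, -0.3, -0.1]
width: 18.8
grip_force: 18.0
```

Call:
arm_command([
  [[0, 0, 0.09], 0, 14],
  [[0, 0, 0.08], 0, 14],
  [[0, 0, 0.05], 0, 14],
  [[0, 0, 0.03], 0, 14],
  [[0, 0, 0.02], 0, 14],
  [[0, 0, 0], 0, 14],
  [[0, 0, 0], 0, 14],
])

```text
clock: 24.88
position: [531.3, 233.8, 77.9]
orientation: [-3.142, 0.0, 1.651]
ft_force: [0.4, -0.5, -0.2]
width: 18.9
grip_force: 18.0
```

Call:
arm_command([
  [[0, 0, 0.006], 0, 14],
  [[0, 0, 0.006], 0, 14],
  [[0, 0, 0], 0, 14],
])

```text
clock: 25.13
position: [531.3, 233.9, 77.1]
orientation: [3.141, -0.0, 1.651]
ft_force: [-0.3, 0.2, -0.1]
width: 18.7
grip_force: 18.0
```

Call:
arm_command([
  [[0, 0, 0.006], 0, 14],
  [[0, 0, 0.006], 0, 14],
  [[0, 0, 0], 0, 14],
])

```text
clock: 25.38
position: [531.2, 233.9, 76.0]
orientation: [-3.142, -0.0, 1.651]
ft_force: [-1.2, 0.0, -0.7]
width: 19.1
grip_force: 18.0
```

Call:
arm_command([
  [[0, 0, 0.006], 0, 14],
  [[0, 0, 0.006], 0, 14],
  [[0, 0, 0], 0, 14],
])

```text
clock: 25.63
position: [531.4, 233.9, 75.2]
orientation: [3.141, -0.0, 1.651]
ft_force: [-0.9, 0.4, 0.8]
width: 18.7
grip_force: 18.0
```

Call:
arm_command([
  [[0, 0, 0.004], 0, 14],
  [[0, 0, 0.004], 0, 14],
  [[0, 0, 0], 0, 14],
])

```text
clock: 25.88
position: [531.6, 234.0, 75.1]
orientation: [3.141, -0.001, 1.651]
ft_force: [-1.4, -0.2, 6.3]
width: 18.6
grip_force: 18.0
```

Call:
arm_command([
  [[0, 0, 0], 0, 23],
  [[0, 0, 0], 0, 32],
  [[0, 0, 0], 0, 45],
  [[0, 0, 0], 0, 45],
  [[0, 0, -0.2], 0, 45],
  [[0, 0, -0.4], 0, 45],
  [[0, 0, -0.4], 0, 45],
  [[0, 0, -0.4], 0, 45],
])

```text
clock: 26.55
position: [530.8, 233.5, 187.3]
orientation: [-3.141, 0.001, 1.651]
ft_force: [-0.0, 0.1, 1.0]
width: 44.8
grip_force: 0.0
```

Call:
arm_command([
  [[0, 0, -0.2], 0, 45],
  [[0, 0, 0], 0.09, 45],
  [[0, 0, 0], 0.085, 45],
  [[0, 0, 0], 0, 45],
])

```text
clock: 26.88
position: [531.3, 234.0, 202.7]
orientation: [3.141, -0.0, 1.465]
ft_force: [-0.8, 0.0, -0.1]
width: 45.1
grip_force: 0.0
```

```bash
python3 - <<'E'
from nav import *
p=src(3)[0];go([p[0],p[1]-.8,200],src(3)[1])
E
```

```text
pos [531.259 233.97  202.69 ] rpy [ 3.141 -0.     1.465] shift units [-6.644  0.59   0.034] turn -0.0043346850838868614 t 26.8833
```

Call:
arm_command([
  [[-0.475, 0.042, 0], -0.004, 45],
  [[-0.475, 0.042, 0], 0, 45],
  [[-0.475, 0.042, 0], 0, 45],
  [[-0.475, 0.042, 0], 0, 45],
  [[-0.475, 0.042, 0], 0, 45],
  [[-0.475, 0.042, 0], 0, 45],
  [[-0.475, 0.042, 0], 0, 45],
  [[-0.475, 0.042, 0], 0, 45],
])

```text
clock: 27.55
position: [527.3, -73.0, 202.2]
orientation: [-3.141, -0.0, 1.475]
ft_force: [0.6, 0.0, -0.1]
width: 44.7
grip_force: 0.0
```

Call:
arm_command([
  [[-0.475, 0.042, 0], 0, 45],
  [[-0.475, 0.042, 0], 0, 45],
  [[-0.475, 0.042, 0], 0, 45],
  [[-0.475, 0.042, 0], 0, 45],
  [[-0.475, 0.042, 0], 0, 45],
  [[-0.46, 0.042, 0], 0, 45],
  [[0, 0, 0.3], 0, 45],
  [[0, 0, 0.1], 0, 45],
])

```text
clock: 28.22
position: [523.5, -301.2, 168.2]
orientation: [-3.139, 0.0, 1.47]
ft_force: [-1.0, 1.3, 0.0]
width: 44.9
grip_force: 0.0
```

Call:
arm_command([
  [[0, 0, 0], 0, 45],
  [[0, 0, 0], 0, 45],
])

```text
clock: 28.38
position: [525.5, -297.1, 169.6]
orientation: [-3.139, -0.001, 1.475]
ft_force: [-0.1, -0.3, -0.0]
width: 45.1
grip_force: 0.0
```

```bash
python3 - <<'E'
from nav import *
p=src(3)[0];go([p[0],p[1]-.8,83],src(3)[1])
E
```

```text
pos [ 525.465 -297.134  169.638] rpy [-3.139 -0.001  1.475] shift units [-0.035 -0.042  1.083] turn 0.0055375211092009834 t 28.3833
```

Call:
arm_command([
  [[-0.035, -0.042, 0.28], 0.005, 45],
  [[0, 0, 0.28], 0, 45],
  [[0, 0, 0.28], 0, 45],
  [[0, 0, 0.23], 0, 40],
  [[0, 0, 0], 0, 36],
  [[0, 0, 0], 0, 32],
  [[0, 0, 0], 0, 28],
])

```text
clock: 28.97
position: [523.1, -301.2, 86.4]
orientation: [3.14, 0.0, 1.468]
ft_force: [0.4, -0.5, 0.5]
width: 29.2
grip_force: 0.0
```

```bash
python3 - <<'E'
from nav import *
p=src(3)[0];go([p[0],p[1]-.8,84],src(3)[1])
E
```

```text
pos [ 523.102 -301.154   86.363] rpy [3.14  0.    1.468] shift units [ 0.018 -0.017  0.03 ] turn -0.0008866673114932346 t 28.9667
```

Call:
arm_command([
  [[0.018, -0.017, 0.02], 0, 26],
  [[0, 0, 0], 0, 24],
  [[0, 0, 0], 0, 20],
  [[0, 0, 0], 0, 15],
  [[0, 0, 0], 0, 15],
  [[0, 0, 0], 0, 15],
  [[0, 0, 0], 0, 15],
], squeeze=20)

```text
clock: 29.55
position: [521.3, -300.4, 84.0]
orientation: [3.14, 0.001, 1.467]
ft_force: [-1.0, 0.5, 6.6]
width: 20.3
grip_force: 20.0
```

Call:
arm_command([
  [[0, 0, -0.05], 0, 15],
  [[0, 0, -0.1], 0, 15],
  [[0, 0, -0.1], 0, 15],
  [[0, 0, -0.1], 0, 15],
  [[0, 0, 0], 0, 15],
])

```text
clock: 29.97
position: [521.5, -300.5, 113.2]
orientation: [3.139, 0.001, 1.467]
ft_force: [-0.4, 0.0, -0.4]
width: 20.2
grip_force: 20.0
```

Call:
arm_command([
  [[0, 0, -0.25], 0, 15],
  [[0, 0, -0.3], 0, 15],
  [[0, 0, -0.35], 0, 15],
  [[0, 0, -0.3], 0, 15],
  [[0, 0, -0.1], 0, 15],
  [[0, 0, 0], -0.09, 15],
  [[0, 0, 0], -0.085, 15],
  [[0, 0, 0], 0, 15],
])

```text
clock: 30.63
position: [520.3, -299.6, 214.8]
orientation: [-3.141, -0.001, 1.653]
ft_force: [0.1, 0.2, -0.2]
width: 20.4
grip_force: 20.0
```

```bash
python3 - <<'E'
from nav import *
p=dst(3)[0];go([p[0],p[1],215],dst(3)[1]);s=observe();print(s['ft_force'],s['width'],s['grip_force'])
E
```

```text
pos [ 520.348 -299.566  214.753] rpy [-3.141 -0.001  1.653] shift units [ 7.187  0.681 -0.003] turn 0.0021871866359051083 t 30.6333
[ 0.1    0.163 -0.158] 20.370837098503717 19.99891294632107
```

Call:
arm_command([
  [[0.479, 0.045, 0], 0, 15],
  [[0.479, 0.045, 0], 0, 15],
  [[0.479, 0.045, 0], 0, 15],
  [[0.479, 0.045, 0], 0, 15],
  [[0.479, 0.045, 0], 0, 15],
  [[0.479, 0.045, 0], 0, 15],
  [[0.479, 0.045, 0], 0, 15],
  [[0.479, 0.045, 0], 0, 15],
])

```text
clock: 31.3
position: [524.4, 9.8, 214.6]
orientation: [-3.141, -0.0, 1.647]
ft_force: [0.5, -0.8, 0.4]
width: 20.2
grip_force: 20.0
```

Call:
arm_command([
  [[0.479, 0.045, 0], 0, 15],
  [[0.479, 0.045, 0], 0, 15],
  [[0.479, 0.045, 0], 0, 15],
  [[0.479, 0.045, 0], 0, 15],
  [[0.479, 0.045, 0], 0, 15],
  [[0.479, 0.045, 0], 0, 15],
  [[0.479, 0.045, 0], 0, 15],
  [[0, 0, 0], 0, 15],
])

```text
clock: 31.97
position: [526.7, 287.3, 213.8]
orientation: [-3.14, -0.003, 1.658]
ft_force: [-0.7, 0.1, 0.1]
width: 20.0
grip_force: 20.0
```

Call:
arm_command([
  [[0, 0, 0], 0, 15],
  [[0, 0, 0], 0, 15],
])

```text
clock: 32.13
position: [528.7, 276.5, 214.3]
orientation: [-3.14, 0.001, 1.648]
ft_force: [-0.6, -0.4, -1.1]
width: 20.2
grip_force: 20.0
```

```bash
python3 - <<'E'
from nav import *
p=dst(3)[0];go([p[0],p[1]+.5,64],dst(3)[1])
E
```

```text
pos [528.74  276.502 214.337] rpy [-3.14   0.001  1.648] shift units [ 0.025 -0.017  1.879] turn -0.002750954274364592 t 32.1333
```

Call:
arm_command([
  [[0.02, -0.015, 0.25], 0, 15],
  [[0, 0, 0.35], 0, 15],
  [[0, 0, 0.35], 0, 15],
  [[0, 0, 0.2], 0, 15],
  [[0, 0, 0.1], 0, 15],
  [[0, 0, 0.08], 0, 15],
  [[0, 0, 0.06], 0, 15],
  [[0, 0, 0], 0, 15],
])

```text
clock: 32.8
position: [528.0, 278.3, 104.0]
orientation: [3.142, 0.0, 1.649]
ft_force: [-0.5, 0.2, -0.4]
width: 20.1
grip_force: 20.0
```

Call:
arm_command([
  [[0, 0, 0.08], 0, 15],
  [[0, 0, 0.08], 0, 15],
  [[0, 0, 0], 0, 15],
  [[0, 0, 0], 0, 15],
])

```text
clock: 33.13
position: [527.6, 278.9, 91.0]
orientation: [-3.141, 0.0, 1.65]
ft_force: [-0.5, 0.1, 0.3]
width: 19.9
grip_force: 20.0
```

Foot is at about 37 with no contact. Lower 24 mm, then fine steps.

Call:
arm_command([
  [[0, 0, 0.1], 0, 15],
  [[0, 0, 0.09], 0, 15],
  [[0, 0, 0.05], 0, 15],
  [[0, 0, 0.03], 0, 15],
  [[0, 0, 0.02], 0, 15],
  [[0, 0, 0], 0, 15],
  [[0, 0, 0], 0, 15],
])

```text
clock: 33.72
position: [527.8, 279.0, 68.0]
orientation: [3.141, -0.0, 1.65]
ft_force: [-0.0, -0.0, -1.0]
width: 20.4
grip_force: 20.0
```

Call:
arm_command([
  [[0, 0, 0.006], 0, 15],
  [[0, 0, 0.006], 0, 15],
  [[0, 0, 0], 0, 15],
])

```text
clock: 33.97
position: [527.8, 279.0, 67.2]
orientation: [3.141, -0.0, 1.65]
ft_force: [-0.3, -0.6, -0.5]
width: 20.1
grip_force: 20.0
```

Call:
arm_command([
  [[0, 0, 0.006], 0, 15],
  [[0, 0, 0.006], 0, 15],
  [[0, 0, 0], 0, 15],
])

```text
clock: 34.22
position: [527.7, 278.9, 66.0]
orientation: [-3.142, 0.0, 1.65]
ft_force: [0.2, -0.3, -0.7]
width: 20.3
grip_force: 20.0
```

Call:
arm_command([
  [[0, 0, 0.006], 0, 15],
  [[0, 0, 0.006], 0, 15],
  [[0, 0, 0], 0, 15],
])

```text
clock: 34.47
position: [527.7, 278.9, 65.0]
orientation: [-3.141, 0.0, 1.65]
ft_force: [-0.0, -0.4, -0.2]
width: 20.3
grip_force: 20.0
```

Call:
arm_command([
  [[0, 0, 0.006], 0, 15],
  [[0, 0, 0.004], 0, 15],
  [[0, 0, 0], 0, 15],
])

```text
clock: 34.72
position: [527.7, 278.9, 64.2]
orientation: [-3.141, 0.0, 1.65]
ft_force: [-0.1, 0.5, 0.0]
width: 20.4
grip_force: 20.0
```

Call:
arm_command([
  [[0, 0, 0.006], 0, 15],
  [[0, 0, 0.004], 0, 15],
  [[0, 0, 0], 0, 15],
])

```text
clock: 34.97
position: [528.1, 279.2, 64.0]
orientation: [3.141, -0.001, 1.65]
ft_force: [-0.5, -0.6, 5.5]
width: 20.0
grip_force: 20.0
```

Contact. Release and retract.

Call:
arm_command([
  [[0, 0, 0], 0, 25],
  [[0, 0, 0], 0, 34],
  [[0, 0, 0], 0, 45],
  [[0, 0, 0], 0, 45],
  [[0, 0, -0.2], 0, 45],
  [[0, 0, -0.4], 0, 45],
  [[0, 0, -0.4], 0, 45],
  [[0, 0, -0.4], 0, 45],
])

```text
clock: 35.63
position: [527.3, 278.5, 176.3]
orientation: [-3.14, 0.001, 1.65]
ft_force: [0.7, 0.2, 0.3]
width: 45.1
grip_force: 0.0
```

Call:
arm_command([
  [[0, 0, -0.4], 0, 45],
  [[0, 0, -0.4], 0, 45],
  [[0, 0, 0], 0, 45],
  [[0, 0, 0], 0, 45],
  [[0, 0, 0], 0, 45],
])

```text
clock: 36.05
position: [527.2, 278.7, 238.8]
orientation: [-3.141, 0.0, 1.65]
ft_force: [-0.6, -0.8, -0.2]
width: 45.1
grip_force: 0.0
```

```bash
python3 - <<'E'
from nav import *
s=observe();print(s['position'],s['ft_force'],s['width'])
t=capture("scene")[:,:,::-1]
cv2.imwrite("pics/f1.png",cv2.resize(t[110:290,180:420],None,fx=3.3,fy=3.3,interpolation=cv2.INTER_CUBIC))
E
```

```text
[527.178 278.735 238.757] [-0.593 -0.837 -0.238] 45.1081416947967
```

View pics/f1.png

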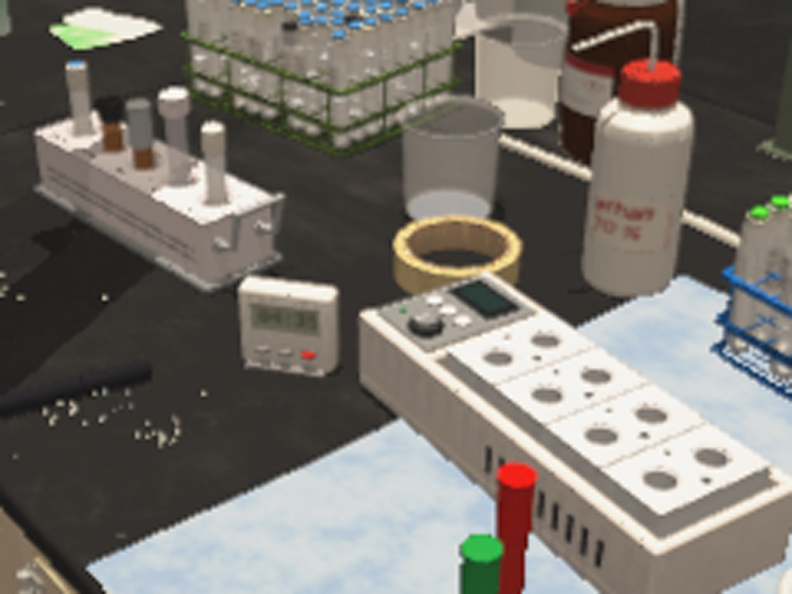

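Picture: from the handle, slim (214,160), wide (175,135), steel (140,130) and stopper (112,122) stand upright in places 1 to 4. The heater is empty.

```bash
python3 -c "
from bench import *
print(close_job())"
```

```text
the job is handed in; nothing more can be done
None
```

All four tubes stand released at the bottom of rack places 1–4, in run order from the handle (slim, wide cap, steel cap, stopper), and the job is handed in at about 36 s; the wide-cap tube was gripped twice in the heater because the first grip caught only the cap's lower edge.

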